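# Hang the second hooked canister and level the balance rack

## Task

The balance rack's bar is tipped because only one canister hangs on it. Take the other hooked canister by the flat tab on its hook, feed the curved hook through the empty ring at the bar's raised end and let the canister hang there freely, so that the bar comes level and everything is still. Leave everything else on the shelf standing where it is.

Things in the scene. Friction and masses are not known exactly. Their poses are not given: they have to be found in the camera images.
- hook_can: The loose canister to hang: translucent blue plastic, 52 mm diameter, 74 mm tall with its grey cap (55 mm across), standing upright, a C-shaped steel hook on its cap and a flat tab on the hook's back; 180 mm tall, about 0.18 kg. Origin: centre of its underside, z up. The tab is on -x and starts facing the robot within 30 deg; the hook's mouth opens to +x. Hung, it stays nearly upright.
- arc (a point): Centre of the hook's arc: x 0, y 0, z 131 mm in the canister's frame (same axes). The hook is an 8 mm round rod bent in the canister's x-z plane, centreline radius 45 mm about this point: from the 10 mm stem under this point it bulges to -x, goes over the top and ends at the tip on the +x side.
- tip (a point): Free tip of the hook (centre of its round end): 35 deg above the arc centre's level, x 37, y 0, z 157 mm in the canister's frame. With the canister leaned by 35 to 45 deg (its top towards the tab side, its foot away) the tip leads and points nearly level to +x, 10 to 20 deg downward, and the last of the rod is within 3 mm of straight.
- crown (a point): Centre of the rod at the top of the hook's arc: x 0, y 0, z 176 mm in the canister's frame. Hung, the rod rests on the ring's lower inside and this point lies about 9 mm below the ring's centre.
- tab (a point): Grasp point on the upright flat aluminium tab behind the hook: x -82, y 0, z 141 mm in the canister's frame. The tab is 10 mm thick (y), x from -46 to -102 mm, z from 117 to 161 mm; it is taken from above, fingers closing along the canister's y.
- eye (a point): Centre of the empty ring under the bar's -y end (right, seen from the robot), about 0.28 m above the shelf while the bar is tipped. Round steel wire 8 mm thick, inner diameter 26 mm, rigid on the bar. The hole's axis is the point's x, pointing away from the robot within 12 deg; y runs along the bar to its pivot. Nothing tall stands below it; the lens (88 mm) may stand somewhat nearer the robot.
- pivot (a point): The bar's pivot, 300 mm above the shelf; axes as eye. The dark wooden bar is 334 mm long (y), 14 mm thick (x), 18 mm high; each ring's centre is 150 mm along it and 35 mm below its middle line. Post (18 x 24 mm) and foot stand behind (+x). A canister like the loose one already hangs in the left (+y) ring, its tab away from the robot.
- bar (a joint): Angle of the bar about its pivot (rad): 0 level, negative = loaded left end down and empty ring up, stops at -0.14 and +0.14; starts at or near -0.14. About 1 N down on the empty ring starts to move it, sinking 21 mm to level; a weak centring spring and damping settle it level within about 2 s when both canisters hang.
- loop_can: Bystander: the same canister with a small closed wire loop (42 mm) instead of a hook, 113 mm tall; origin centre of underside. It may stand at the left or right place, the hooked one at the other.
- macro_lens: Bystander: silver macro lens, 67 mm diameter, 88 mm tall, standing; origin centre of underside.
- lens_hood: Bystander: charcoal hard silicone lens hood, open cone 86 mm across, 48 mm tall; origin centre of underside.
- espresso_cup: Bystander: white ceramic espresso cup 62 mm across, 56 mm tall, handle at its +y; origin centre of underside.
- clamp: Bystander: aluminium quick release clamp 65 x 50 mm, 19 mm tall, latch arm swung out at its -y; origin centre of underside.
- filter_case: Bystander: flat black filter case 85 x 85 x 22 mm; origin centre of underside.

How it is judged:
At the end, for the whole second after the job is handed in: The hooked canister hangs by its hook in the formerly empty ring (top of the hook's arc within 20 mm of the ring's centre), upright within 0.3 rad and still (under 0.04 m/s); the bar is level within 0.06 rad and at rest (under 0.05 rad/s) (distance between crown and eye below 0.02 m and angle between hook_can's own z axis and vertical below 0.3 rad and value of joint bar between -0.06 and 0.06 rad and velocity of joint bar between -0.05 and 0.05 rad/s and linear speed of hook_can below 0.04 m/s); the robot touches nothing.
It fails at once if a bystander (plain canister, lens, lens hood, espresso cup, clamp or filter case) is shifted by more than 30 mm or knocked over (distance of any of loop_can, macro_lens, lens_hood, espresso_cup, clamp, filter_case from where it was at the start of the episode above 0.03 m).
It also fails if it takes over 51 s, if anything falls off the work surface, if the arm or the gripper's body presses on something with over 40 N, if the wrist force passes 120 N, or if a joint passes its speed limit or range.

## Robot

A 7-joint arm with a two-finger parallel gripper is mounted at the origin on the work surface. World frame = base frame: x ahead of the robot, y to its left, z up, the work surface at z = 0. Lengths are in m, angles in rad, forces in N, time in s.
With the tool pointing down it reaches from about 0.35 to 0.775 m from the base axis. Payload 3.1 kg.
Tool frame: the origin (TCP) lies at the very end of the fingers, on their centre line; the grasp point (between the pads) lies robot.pinch_z behind it (robot.pinch_z is the distance from the TCP to the grasp point, in m); z points along the fingers, y is the direction in which the jaws open and shut (so a half turn about z gives the same grasp; the last joint's range is limited). The gripper opens to 85 mm and grips with 20 to 120 N. Pads are 22 mm wide; open, the fingers measure 114 mm over their backs; the gripper's body (76 mm by 85 mm) begins 54 mm behind the grasp point. The pads swing forward as they close: fully open they stand 13 mm farther back than shut.
Start: joints at [1.116, 0.311, 0.014, 1.512, -0.004, 1.319, -0.027], TCP at [0.221, -0.504, 0.231] pointing down, gripper open.
Joint ranges: [-2.7, 2.7], [-0.3, 1.91], [-1.27, 1.3], [0.12, 2.57], [-1.44, 4.58], [0.2, 2.03], [-3.05, 3.05]. Speed limits (rad/s): [2.79, 2.79, 3.14, 3.14, 3.14, 3.14, 3.14].

## Interface

Orientations are given as [roll, pitch, yaw] about the fixed x, y, z axes, in that order (R = Rz(yaw) Ry(pitch) Rx(roll)).
In Python, from cell import robot gives the robot as it stands.
- The arm moves only by the tool arm_command, never from a script. Its arguments are lists of equal length, an entry for each row: "dr": the turn, a rotation vector about the world's x, y, z in degrees, a list of three; "dp": the shift along the world's x, y, z in mm, a list of three; "fingers": the opening, from 0 (shut) to 1 (fully open). In form: {"dr": [[wx, wy, wz], ...], "dp": [[x, y, z], ...], "fingers": [fingers, ...]}. A call has 1 to 20 rows; each row is the pose to reach, as a shift and turn from the pose measured when the call began; what a row does not reach only later rows make up. A row lasts 1/12 s, in which the tool goes at most 41.7 mm and 7.16 degrees, less where a joint would pass 70% of its speed; a pose out of reach is approached as far as the arm can. A call with a gripper value outside its range is refused whole. The fingers move at their own pace and stop on an object; "grip_force" is the grip in N (left out, the last holds). Time passes only in rows, so rows that repeat a pose let the fingers close. It gives the time, the measured TCP pose, the force and the opening at its end, in the units of the state.
- robot.observe(): the state, without advancing time (a new reading comes with each control period).
- robot.read_camera(name): name is "scene" or "top"; returns (picture, depth): 480x640x3 uint8, blue, green, red; 480x640 float32, m along the optical axis (not along the pixel's ray), 0 where there is no reading.
- robot.calibration(name): a dict with "vertical_fov" (degrees; the focal length in pixels is half the picture's height over the tangent of half this angle, whatever the lens; pixels are square), "cx", "cy" (the principal point, pixels), "R" (3x3) and "t" (3): a world point X has camera coordinates R X + t. Camera axes: x right, y down, z forward; pixel columns grow to the right and rows downward; lengths in m; the calibration is good to about 2 mm. A picture is of the moment at which its call begins. calibration takes no time and is no camera call.
- robot.sign_off(): hands the job in, once; it reports no verdict.
Trained networks look in the newest picture that a camera, given by its name, has taken for a name from the list of things; names that differ only in an ending like _2 or _b are one class to them, and where a whole thing is asked for, a point or a joint stands for the part that bears it (a point fixed in the world has none). Each returns a list of dicts, best first, with "score" (0 to 1); they miss things now and then, are a little off and sometimes report something else, mostly with a low value. They report only what shows in the picture. A call takes as long as a camera call.
- robot.outline_of(camera, name): "pixels" (480x640 bool, what is visible of it) and "box" ([left, top, right, bottom] in pixels, round what is visible of it).
The state is a dict: "clock": time; "q": joint angles; "dq": joint speeds; "effort": joint torques, N m; "ee_pos": TCP position; "orientation": TCP orientation; "contact_force": force on the tool from outside, world axes, zero at the start; "torque": the same for the moment, N m; "gripper_width": opening from 0.0 (shut) to 1.0 (fully open).
Only numpy, scipy, OpenCV 4.12 (cv2) and the standard library are available. Lean on these libraries where they do the work, as an engineer would, in place of code of your own. Each camera call takes 0.05 s, during which the arm holds its last target.

## Working session

There is one attempt and no reset: what is moved stays moved. The work goes in short steps, Python scripts to look and compute and a tool call to move; the robot and the scene stay as the last step left them, time stands still between calls to the robot, and variables do not carry over. Pictures are saved under pics/ and viewed, and the job is handed in when it is done.

Besides the shell and the picture viewer there is one more tool, called in YAML: its name, and indented under it one key for each argument. arm_command: Moves the arm, as the interface text tells. Its arguments: {"type":"object","properties":{"dr":{"type":"array"},"dp":{"type":"array"},"fingers":{"type":"array"},"grip_force":{"type":"number"}},"required":["dr","dp","fingers"]}

```bash
ls; mkdir -p pics; cat > h.py <<'E'
import numpy as np, cv2
from cell import robot
def cal(n):
    c=robot.calibration(n); f=240/np.tan(np.radians(c["vertical_fov"])/2)
    return f,c["cx"],c["cy"],np.array(c["R"]),np.array(c["t"])
def pts(n,d,mask=None):
    f,cx,cy,R,t=cal(n)
    v,u=np.nonzero((d>0)&(mask if mask is not None else True))
    z=d[v,u]; P=np.stack([(u-cx)/f*z,(v-cy)/f*z,z],1)
    return (P-t)@R,u,v
def proj(n,X):
    f,cx,cy,R,t=cal(n); p=R@np.array(X)+t
    return np.array([cx+f*p[0]/p[2],cy+f*p[1]/p[2]])
E
python3 - <<'E'
from h import *
print(robot.observe(), robot.pinch_z)
for n in("scene","top"):
    p,d=robot.read_camera(n); cv2.imwrite(f"pics/{n}0.png",p); np.save(f"pics/{n}0.npy",d); np.save(f"pics/{n}0p.npy",p)
    print(n,robot.calibration(n))
    for k in ["hook_can","loop_can","macro_lens","eye","lens_hood","tab"]:
        r=robot.outline_of(n,k)
        for o in r[:2]:
            P,u,v=pts(n,d,np.array(o["pixels"]))
            print(n,k,round(o["score"],2),np.round(o["box"]),len(P),np.round(np.percentile(P,[2,50,98],axis=0),3).tolist() if len(P) else None)
        if r: np.save(f"pics/{n}0_{k}.npy",r[0]["pixels"])
E
```

```text
pics
{'clock': 0.0, 'q': array([ 1.11629335,  0.31171039,  0.01399453,  1.51308002, -0.0044012 ,
        1.31925364, -0.02717869]), 'dq': array([ 1.43259112e-03,  4.74994821e-04,  1.81286917e-04, -1.61767216e-03,
       -1.64644528e-03, -1.57630196e-03,  9.44626916e-05]), 'effort': array([ 1.49025723e-04, -3.79909158e+01,  1.46105723e-01, -2.30596000e+01,
        1.21594322e-02,  1.37880500e-02, -1.67799709e-05]), 'ee_pos': array([ 0.22035231, -0.50309967,  0.23022025]), 'orientation': array([-3.13917399e+00,  9.75497190e-05,  4.12898366e-01]), 'contact_force': array([ 0.67534095, -0.19941534,  0.91207645]), 'torque': array([ 0.03702924,  0.03854126, -0.0095151 ]), 'gripper_width': 1.0008432124207844} 0.0187
scene {'vertical_fov': 52.07332030545483, 'cx': 321.40064762326574, 'cy': 233.1565937806712, 'R': array([[-0.72566618,  0.68802617, -0.0053456 ],
       [ 0.48316782,  0.50403854, -0.71588687],
       [-0.48985451, -0.52207771, -0.69819583]]), 't': array([ 0.37502494, -0.14596357,  1.43329598])}
scene hook_can 0.82 [245. 160. 292. 226.] 903 [[0.341, -0.434, -0.002], [0.494, -0.24
[... 1119 characters left out ...]
25, 0.293, 0.111]]
top loop_can 0.55 [412. 257. 440. 317.] 756 [[0.402, -0.28, 0.012], [0.485, -0.253, 0.076], [0.521, -0.235, 0.178]]
top macro_lens 0.72 [285. 273. 313. 302.] 618 [[0.437, 0.025, 0.052], [0.465, 0.054, 0.088], [0.495, 0.085, 0.092]]
top eye 0.77 [222. 145. 383. 214.] 2481 [[0.628, -0.109, 0.001], [0.653, 0.16, 0.287], [0.756, 0.211, 0.33]]
top lens_hood 0.56 [216. 186. 232. 206.] 216 [[0.665, 0.245, 0.002], [0.703, 0.26, 0.033], [0.726, 0.272, 0.05]]
top lens_hood 0.39 [412. 255. 446. 318.] 868 [[0.404, -0.305, 0.0], [0.487, -0.254, 0.076], [0.525, -0.235, 0.178]]
top tab 0.62 [416. 252. 444. 318.] 849 [[0.402, -0.281, 0.005], [0.484, -0.253, 0.077], [0.523, -0.235, 0.178]]
```

```bash
python3 - <<'E'
from h import *
p=np.load("pics/scene0p.npy"); cv2.imwrite("pics/s0crop.png",cv2.resize(p[140:390,190:450],(780,600) if 0 else None,fx=2.4,fy=2.4,interpolation=cv2.INTER_CUBIC))
p=np.load("pics/top0p.npy"); cv2.imwrite("pics/t0crop.png",cv2.resize(p[120:340,180:470],None,fx=2.7,fy=2.7,interpolation=cv2.INTER_CUBIC))
E
```

```text
(no output)
```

View pics/s0crop.png

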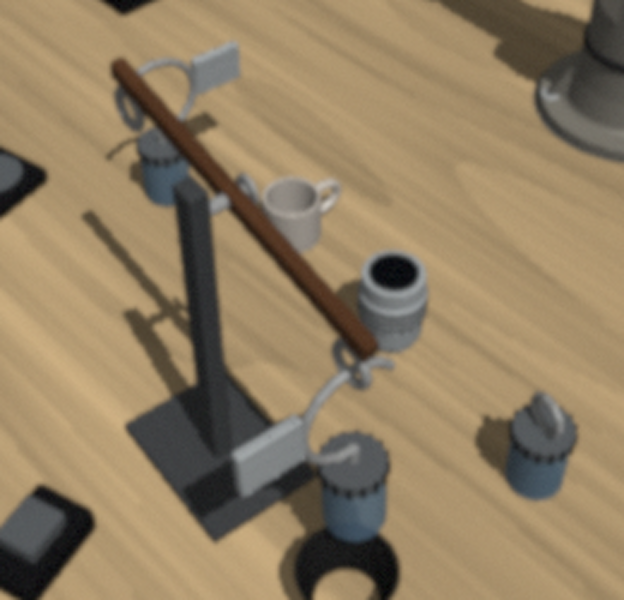

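View pics/t0crop.png

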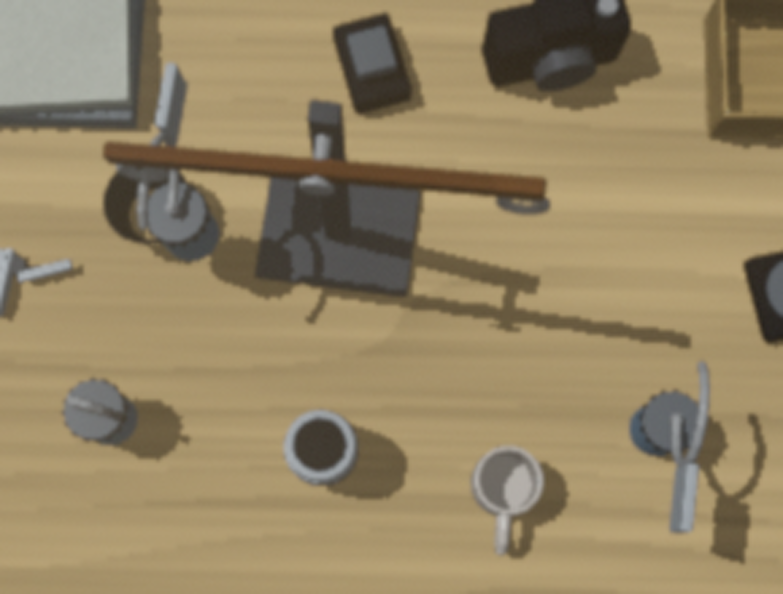

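View pics/scene0.png

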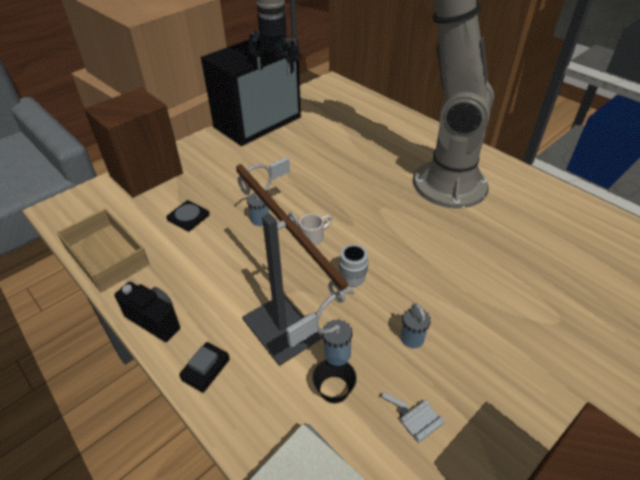

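```bash
cat > fit.py <<'E'
from h import *
from scipy.optimize import least_squares
D={n:np.load(f"pics/{n}0.npy") for n in("scene","top")}
for n in D:
    f,cx,cy,R,t=cal(n); print(n,"cam pos",-R.T@t)
    P,u,v=pts(n,D[n])
    A=P[(abs(P[:,0]-.47)<.1)&(abs(P[:,1]+.255)<.08)]
    cap=A[(A[:,2]>.070)&(A[:,2]<.079)]
    def res(p): return np.maximum(np.hypot(cap[:,0]-p[0],cap[:,1]-p[1])-.0275,0)
    hk=A[(A[:,2]>.085)&(A[:,2]<.19)]
    print(n,"cap",len(cap),np.round(cap.min(0),3),np.round(cap.max(0),3),np.median(cap,0),"zmax",hk[:,2].max())
    c=hk[:,:2].mean(0); w,V=np.linalg.eigh(np.cov((hk[:,:2]-c).T)); d=V[:,1]*np.sign(V[0,1]); s=(hk[:,:2]-c)@d
    print(" hook dir yaw",np.degrees(np.arctan2(d[1],d[0])),"c",c,"s",s.min(),s.max(),"std",np.sqrt(w))
    print(" ends",c+d*s.min(),c+d*s.max(), "line y at x=.41,.5",[c[1]+(x-c[0])*d[1]/d[0] for x in(.41,.5)])
    tb=hk[(hk[:,2]>.117)&(hk[:,2]<.168)&(hk[:,0]<.45)]
    print(" tab",tb.min(0),tb.max(0),tb.mean(0))
    B=P[(P[:,2]>.27)&(P[:,0]>.58)&(P[:,0]<.74)&(abs(P[:,1]-.05)<.2)]
    print(" barpts",np.round(B.min(0),3),np.round(B.max(0),3))
    for y0 in np.arange(-.13,.24,.03):
        b=B[(B[:,1]>y0)&(B[:,1]<y0+.03)]
        if len(b): 
            zt=np.percentile(b[:,2],90);q=b[b[:,2]>zt-.008]
            print("  y%.3f"%(y0+.015),len(b),"top z %.4f"%zt,"x %.4f..%.4f"%(q[:,0].min(),q[:,0].max()))
    r=P[(P[:,2]>.22)&(P[:,0]>.58)&(P[:,0]<.7)&(P[:,1]<-.03)&(P[:,1]>-.14)]
    print(" ringz");
    for z0 in np.arange(.22,.35,.01):
        b=r[(r[:,2]>z0)&(r[:,2]<z0+.01)]
        if len(b): print("  z%.3f"%(z0+.005),len(b),np.round(b.min(0),3),np.round(b.max(0),3))
E
python3 fit.py
```

```text
scene cam pos [1.04477432 0.56383618 0.89823261]
scene cap 148 [ 0.489 -0.286  0.07 ] [ 0.527 -0.232  0.078] [ 0.50920385 -0.25775497  0.07319991] zmax 0.18073412921526233
 hook dir yaw -8.35325297443123 c [ 0.44294815 -0.2504935 ] s -0.04542294943634551 0.07493480206369252 std [0.00252725 0.02944068]
 ends [ 0.39800709 -0.24389464] [ 0.51708799 -0.26137972] line y at x=.41,.5 [np.float64(-0.245655606111962), np.float64(-0.2588706276271105)]
 tab [ 0.39767199 -0.26000452  0.11717771] [ 0.44974006 -0.24098842  0.16289422] [ 0.4241086  -0.24753228  0.14244095]
 barpts [ 0.627 -0.118  0.27 ] [0.696 0.218 0.333]
  y-0.115 93 top z 0.3311 x 0.6272..0.6406
  y-0.085 180 top z 0.3293 x 0.6281..0.6439
  y-0.055 126 top z 0.3254 x 0.6301..0.6475
  y-0.025 132 top z 0.3208 x 0.6338..0.6501
  y0.005 138 top z 0.3167 x 0.6372..0.6541
  y0.035 280 top z 0.3284 x 0.6762..0.6945
  y0.065 554 top z 0.3248 x 0.6779..0.6955
  y0.095 158 top z 0.3041 x 0.6471..0.6637
  y0.125 166 top z 0.3004 x 0.6515..0.6672
  y0.155 178 top z 0.2957 x 0.6532..0.6704
  y0.185 184 top z 0.2913 x 0.6567..0.6741
  y0.215
[... 1408 characters left out ...]
 0.6761..0.6928
  y0.095 125 top z 0.3041 x 0.6453..0.6634
  y0.125 129 top z 0.3004 x 0.6495..0.6659
  y0.155 124 top z 0.2958 x 0.6524..0.6688
  y0.185 120 top z 0.2918 x 0.6562..0.6718
  y0.215 64 top z 0.2881 x 0.6589..0.6742
 ringz
  z0.265 5 [ 0.629 -0.108  0.269] [ 0.637 -0.097  0.27 ]
  z0.275 39 [ 0.628 -0.111  0.271] [ 0.636 -0.086  0.279]
  z0.285 15 [ 0.627 -0.12   0.281] [ 0.635 -0.081  0.29 ]
  z0.295 18 [ 0.627 -0.119  0.292] [ 0.633 -0.081  0.299]
  z0.305 17 [ 0.628 -0.116  0.3  ] [ 0.634 -0.032  0.31 ]
  z0.315 61 [ 0.626 -0.103  0.31 ] [ 0.645 -0.031  0.32 ]
  z0.325 268 [ 0.625 -0.111  0.32 ] [ 0.646 -0.031  0.33 ]
  z0.335 34 [ 0.626 -0.109  0.33 ] [ 0.639 -0.084  0.333]
```

arm_command:
  dr:
    - [0,0,-16]
    - [0,0,-32]
    - [0,0,-32]
    - [0,0,-32]
    - [0,0,-32]
    - [0,0,-32]
    - [0,0,-32]
    - [0,0,-32]
    - [0,0,-32]
    - [0,0,-32]
    - [0,0,-32]
    - [0,0,-32]
    - [0,0,-32]
    - [0,0,-32]
  dp:
    - [20,26,0]
    - [40,52,0]
    - [62,80,0]
    - [84,109,0]
    - [106,138,0]
    - [128,166,0]
    - [150,195,0]
    - [172,223,0]
    - [187,243,0]
    - [197,255.5,0]
    - [197,255.5,0]
    - [197,255.5,-20]
    - [197,255.5,-20]
    - [197,255.5,-20]
  fingers: [1,1,1,1,1,1,1,1,1,1,1,1,1,1]
  grip_force: 100

```text
clock: 1.87
ee_pos: [0.4161, -0.249, 0.2106]
orientation: [-3.141, 0.003, -0.148]
contact_force: [-0.5, 0.1, 0.1]
gripper_width: 0.996
```

```bash
python3 - <<'E'
from h import *
s=robot.observe(); print(s["clock"],s["q"].round(3),s["ee_pos"].round(4),np.degrees(s["orientation"]).round(2))
for n in("scene","top"):
    p,d=robot.read_camera(n); np.save(f"pics/{n}1.npy",d)
    u,v=proj(n,[.417,-.2475,.15]).astype(int); c=p[v-60:v+60,u-70:u+70]
    cv2.imwrite(f"pics/{n}1c.png",cv2.resize(c,None,fx=4.5,fy=4.5,interpolation=cv2.INTER_CUBIC))
E
```

```text
1.8667 [ 0.614  0.199 -0.13   1.71   0.028  1.237 -1.241] [ 0.4161 -0.249   0.2106] [-1.7999e+02  1.7000e-01 -8.4600e+00]
```

View pics/scene1c.png

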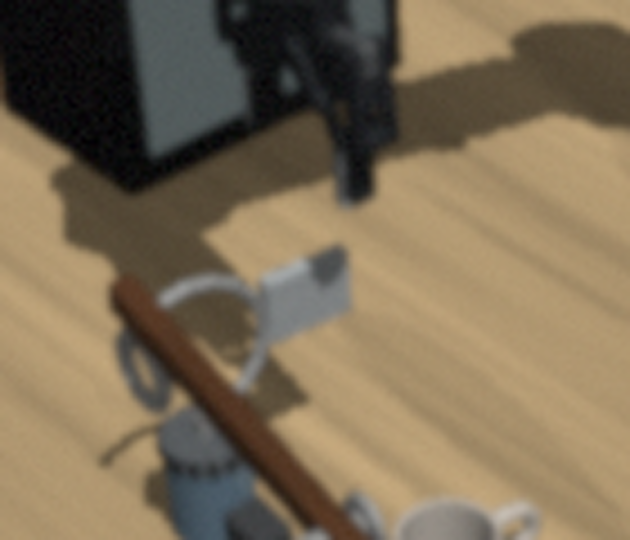

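View pics/top1c.png

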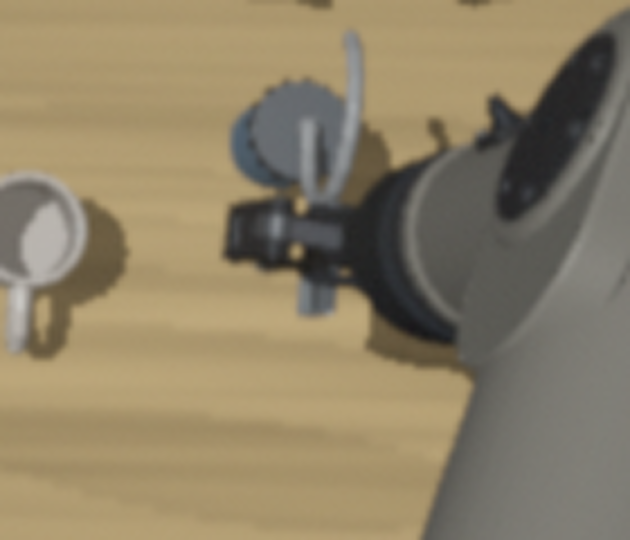

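The scene view shows the open fingers above the tab (scene crop ~350,200 over the tab at ~310,300), and the top view shows the tab between the fingers. Next I descend and grip.

arm_command:
  dr:
    - [0,0,0]
    - [0,0,0]
    - [0,0,0]
    - [0,0,0]
    - [0,0,0]
    - [0,0,0]
    - [0,0,0]
    - [0,0,0]
    - [0,0,0]
    - [0,0,0]
    - [0,0,0]
    - [0,0,0]
    - [0,0,0]
    - [0,0,0]
    - [0,0,0]
    - [0,0,0]
  dp:
    - [1,1,-20]
    - [1,1,-40]
    - [1,1,-60]
    - [1,1,-75]
    - [1,1,-85]
    - [1,1,-89]
    - [1,1,-89]
    - [1,1,-89]
    - [1,1,-89]
    - [1,1,-89]
    - [1,1,-89]
    - [1,1,-89]
    - [1,1,-89]
    - [1,1,-89]
    - [1,1,-89]
    - [1,1,-89]
  fingers: [1,1,1,1,1,1,1,0.6,0.4,0.3,0.2,0.1,0,0,0,0]
  grip_force: 100

```text
clock: 3.3
ee_pos: [0.4184, -0.2487, 0.1232]
orientation: [3.141, -0.001, -0.148]
contact_force: [-1.2, -0.2, 2.5]
gripper_width: 0.106
```

arm_command:
  dr:
    - [0,0,0]
    - [0,0,0]
    - [0,0,0]
    - [0,0,0]
    - [0,0,0]
    - [0,0,0]
    - [0,0,0]
    - [0,0,0]
  dp:
    - [0,0,5]
    - [0,0,20]
    - [0,0,40]
    - [0,0,65]
    - [0,0,90]
    - [0,0,110]
    - [0,0,120]
    - [0,0,120]
  fingers: [0,0,0,0,0,0,0,0]

```text
clock: 3.97
ee_pos: [0.4196, -0.2492, 0.2454]
orientation: [3.139, -0.005, -0.148]
contact_force: [-0.3, 0.6, -1.6]
gripper_width: 0.106
```

```bash
python3 - <<'E'
from h import *
s=robot.observe(); print(s["clock"],s["q"].round(3),s["ee_pos"].round(4),np.degrees(s["orientation"]).round(2),s["gripper_width"],s["contact_force"],s["torque"])
for n in("scene","top"):
    p,d=robot.read_camera(n); np.save(f"pics/{n}2.npy",d)
    u,v=proj(n,[.48,-.2475,.25]).astype(int); u=max(u,80);v=max(v,70); c=p[v-70:v+70,u-80:u+80]
    cv2.imwrite(f"pics/{n}2c.png",cv2.resize(c,None,fx=4,fy=4,interpolation=cv2.INTER_CUBIC))
E
```

```text
3.9667 [ 0.613  0.177 -0.132  1.649  0.025  1.311 -1.241] [ 0.4196 -0.2492  0.2454] [179.85  -0.28  -8.46] 0.1062127602141653 [-0.2959099   0.58257329 -1.5558407 ] [-0.01444304  0.05066654 -0.03816321]
```

View pics/scene2c.png

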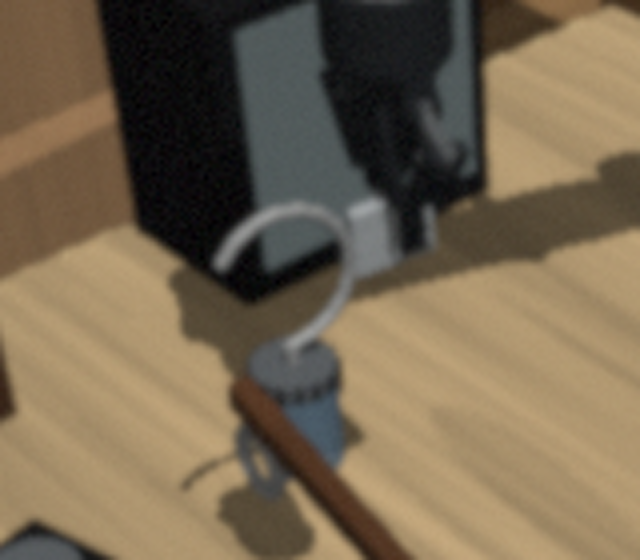

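The canister is held upright, with the hook free (crop ~220–350, 200–350). Next I refine the ring position with a model overlay on the starting pictures.

```bash
cat > ring.py <<'E'
from h import *
def ring(c,yaw,tilt,r,N=60):
    a=np.linspace(0,2*np.pi,N); ey=np.array([-np.sin(yaw)*np.cos(tilt),np.cos(yaw)*np.cos(tilt),np.sin(tilt)]); ex=np.array([np.cos(yaw),np.sin(yaw),0]); ez=np.cross(ex,ey)
    return [c+r*(np.cos(t)*ey+np.sin(t)*ez) for t in a],ey,ez
if __name__=="__main__":
    yaw=-np.radians(5.9)
    for n in("scene","top"):
        p=np.load(f"pics/{n}0p.npy"); S=14
        for name,piv in(("a",np.array([.650,.0495,.3])),):
            _,ey,ez=ring(piv,yaw,-.14,.017)
            eye=piv-.15*ey-.035*ez; print(name,eye)
            u,v=proj(n,eye).astype(int); x0,y0=u-25,v-20
            c=cv2.resize(p[y0:y0+40,x0:x0+50],None,fx=S,fy=S,interpolation=cv2.INTER_CUBIC)
            for r,col in((.017,(0,0,255)),(.013,(0,255,0))):
                R,_,_=ring(eye,yaw,-.14,r)
                q=np.array([(proj(n,X)-[x0,y0]+.5)*S for X in R]).astype(int)
                cv2.polylines(c,[q],True,col,1)
            cv2.imwrite(f"pics/{n}ring.png",c)
E
python3 ring.py
```

```text
a [ 0.63422994 -0.10310373  0.28627391]
a [ 0.63422994 -0.10310373  0.28627391]
```

View pics/scenering.png

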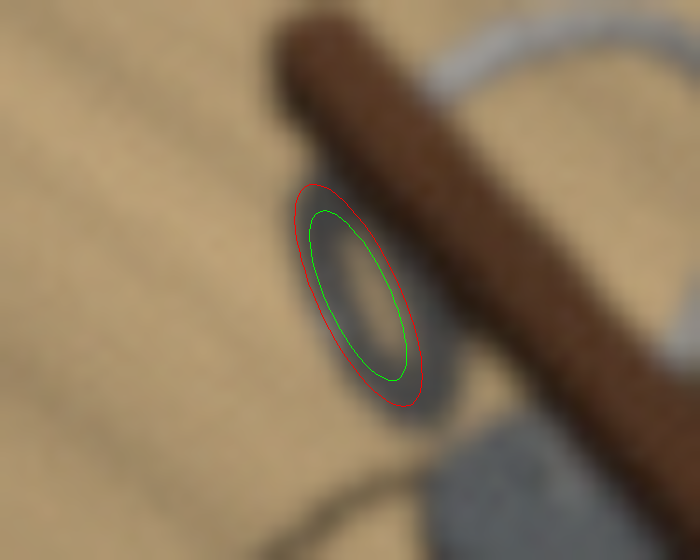

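View pics/topring.png

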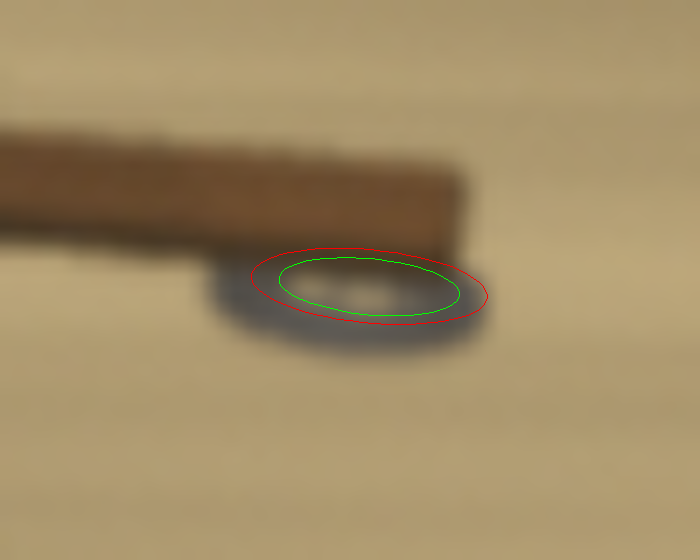

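```bash
cat > ring2.py <<'E'
from ring import *
import sys
from scipy.optimize import minimize
yaw=-np.radians(5.9);S=14
def tor(c,tilt):
    _,ey,ez=ring(c,yaw,tilt,.017); ex=np.cross(ey,ez); out=[]
    for a in np.linspace(0,2*np.pi,48,endpoint=False):
        rad=np.cos(a)*ey+np.sin(a)*ez
        for b in np.linspace(0,2*np.pi,12,endpoint=False): out.append(c+(.017+.004*np.cos(b))*rad+.004*np.sin(b)*ex)
    return out
for tag,eye in(("A",np.array([.6325,-.1000,.2855])),("B",np.array([.6315,-.1005,.2835]))):
    ims=[]
    for n in("scene","top"):
        p=np.load(f"pics/{n}0p.npy"); u,v=proj(n,[.634,-.103,.286]).astype(int); x0,y0=u-14,v-18
        c=cv2.resize(p[y0:y0+36,x0:x0+28],None,fx=S,fy=S,interpolation=cv2.INTER_CUBIC)
        q=np.array([(proj(n,X)-[x0,y0]+.5)*S for X in tor(eye,-.14)]).astype(np.int32)
        cv2.polylines(c,[cv2.convexHull(q)],True,(0,0,255),1)
        q=q.reshape(48,12,2)[:,6]; cv2.polylines(c,[q],True,(0,255,0),1)
        ims.append(c)
    cv2.imwrite(f"pics/ring{tag}.png",np.hstack(ims))
E
python3 ring2.py
```

```text
Traceback (most recent call last):
  File "ring2.py", line 18, in <module>
    q=q.reshape(48,12,2)[:,6]; cv2.polylines(c,[q],True,(0,255,0),1)
                               ~~~~~~~~~~~~~^^^^^^^^^^^^^^^^^^^^^^^^
cv2.error: OpenCV(4.12.0) /io/opencv/modules/imgproc/src/drawing.cpp:2458: error: (-215:Assertion failed) p.checkVector(2, CV_32S) >= 0 in function 'polylines'
```

```bash
sed -i 's/\[:,6\];/[:,6].copy();/' ring2.py; python3 ring2.py
```

```text
Traceback (most recent call last):
  File "ring2.py", line 16, in <module>
    q=np.array([(proj(n,X)-[x0,y0]+.5)*S for X in tor(eye,-.14)]).astype(np.int32)
                 ~~~~^^^^^
  File "h.py", line 12, in proj
    f,cx,cy,R,t=cal(n); p=R@np.array(X)+t
                ~~~^^^
  File "h.py", line 4, in cal
    c=robot.calibration(n); f=240/np.tan(np.radians(c["vertical_fov"])/2)
ValueError: time passes only in moves, steps and waits
```

View pics/ringA.png

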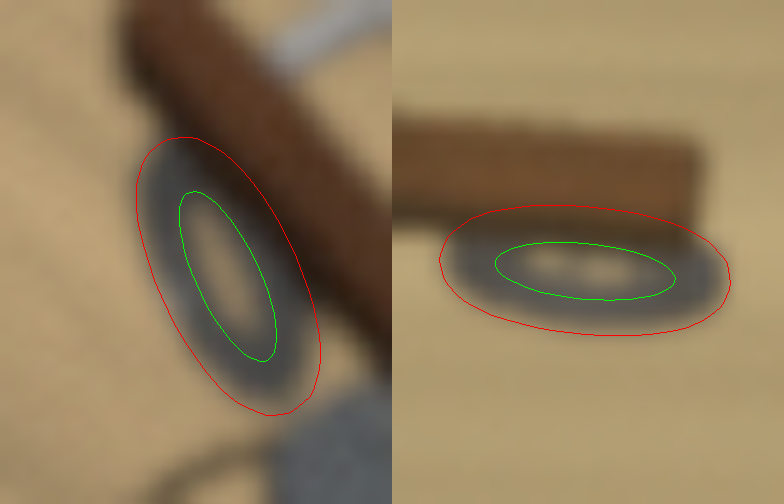

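```bash
sed -i 's/^def cal/from functools import lru_cache\n@lru_cache(None)\ndef cal/' h.py
cat > plan.py <<'E'
from h import *
from scipy.spatial.transform import Rotation as Ro
YAW=-np.radians(5.9); H=np.array([np.cos(YAW),np.sin(YAW),0]); Y=np.array([-np.sin(YAW),np.cos(YAW),0]);Z=np.array([0,0,1.])
def Rt(lean): return Ro.from_rotvec(-np.radians(lean)*Y)*Ro.from_euler('xyz',[np.pi,0,YAW])
def cur():
    s=robot.observe(); return s["ee_pos"],Ro.from_euler('xyz',s["orientation"]),s
def off(lean,x,z): # canister-frame (mm, rel TCP in can frame -81,123) vector tcp->point in world
    a=np.radians(lean); dx,dz=x+81,z-123
    return ((dx*np.cos(a)-dz*np.sin(a))*H+(dx*np.sin(a)+dz*np.cos(a))*Z)/1000
def rel(lean,tcp):
    p,R,s=cur(); return np.round(np.degrees((Rt(lean)*R.inv()).as_rotvec()),1).tolist(),np.round((np.array(tcp)-p)*1000,1).tolist()
EYE=np.array([.6325,-.100,.2855])
def tcp_for(lean,phi,alpha=None,eye=EYE,back=0):
    # arc point at phi deg (can frame) at eye; back: mm before along rod tangent there
    ph=np.radians(phi); x,z=45*np.cos(ph),131+45*np.sin(ph)
    al=np.radians(phi+lean); tan=np.sin(al)*H-np.cos(al)*Z
    return eye-tan*back/1000-off(lean,x,z)
E
python3 - <<'E'
from plan import *
print(rel(40,[.48,-.2,.22]))
t=tcp_for(40,35,back=40); print(t, rel(40,t))
E
```

```text
([-5.0, -39.8, 2.5], [62.2, 48.3, -22.2])
[ 0.52587662 -0.08898155  0.19419195] ([-5.0, -39.8, 2.5], [108.1, 159.3, -48.0])
```

arm_command:
  dr:
    - [-0.6,-5,0.3]
    - [-1.2,-10,0.6]
    - [-1.9,-15,0.9]
    - [-2.5,-20,1.2]
    - [-3.1,-25,1.5]
    - [-3.8,-30,1.9]
    - [-4.4,-35,2.2]
    - [-5,-39.8,2.5]
    - [-5,-39.8,2.5]
    - [-5,-39.8,2.5]
    - [-5,-39.8,2.5]
    - [-5,-39.8,2.5]
    - [-5,-39.8,2.5]
    - [-5,-39.8,2.5]
    - [-5,-39.8,2.5]
    - [-5,-39.8,2.5]
  dp:
    - [5,5,0]
    - [10,10,0]
    - [16,18,-5]
    - [24,26,-10]
    - [32,36,-15]
    - [40,46,-20]
    - [50,60,-25]
    - [60,75,-30]
    - [68,90,-35]
    - [75,105,-40]
    - [80,120,-45]
    - [84,135,-48]
    - [87,148,-48]
    - [88,159,-48]
    - [88,161,-48]
    - [88,161,-48]
  fingers: [0,0,0,0,0,0,0,0,0,0,0,0,0,0,0,0]

```text
clock: 5.4
ee_pos: [0.504, -0.0862, 0.1918]
orientation: [-3.141, -0.694, -0.101]
contact_force: [-0.1, -1.0, -2.1]
gripper_width: 0.108
```

```bash
cat > look.py <<'E'
from plan import *
import sys
tag,lean=sys.argv[1],float(sys.argv[2])
p0,R0,s=cur(); print(s["clock"],s["q"].round(3),p0.round(4),"euler",np.degrees(s["orientation"]).round(2),"F",s["contact_force"].round(1),s["gripper_width"])
Rl=R0.as_matrix()@Ro.from_euler('xyz',[np.pi,0,0]).as_matrix().T  # can axes in world
def can(x,z,y=0): return p0+Rl@np.array([x+81,y,z-123])/1000
print("tip est",can(37,157).round(4),"crown",can(0,176).round(4))
for n in("scene","top"):
    p,d=robot.read_camera(n); np.save(f"pics/{n}{tag}.npy",d); np.save(f"pics/{n}{tag}p.npy",p)
    u,v=proj(n,EYE).astype(int); x0,y0=u-(40 if n=="scene" else 40),v-40
    c=cv2.resize(p[y0:y0+80,x0:x0+80],None,fx=7,fy=7,interpolation=cv2.INTER_CUBIC)
    q=np.array([(proj(n,can(45*np.cos(a),131+45*np.sin(a)))-[x0,y0]+.5)*7 for a in np.radians(np.arange(35,265,5))]).astype(np.int32)
    cv2.polylines(c,[q],False,(0,0,255),1); cv2.circle(c,tuple(int(k) for k in (proj(n,EYE)-[x0,y0]+.5)*7),3,(0,255,0),-1)
    cv2.imwrite(f"pics/{n}{tag}c.png",c)
E
python3 look.py 3 40
```

```text
5.4 [ 0.606 -0.119 -0.401  2.315 -0.411  0.264 -1.119] [ 0.504  -0.0862  0.1918] euler [-179.99  -39.78   -5.76] F [-0.1 -1.  -2.1] 0.107949709102419
tip est [ 0.5726 -0.0932  0.2934] crown [ 0.5322 -0.0891  0.2843]
```

View pics/scene3c.png

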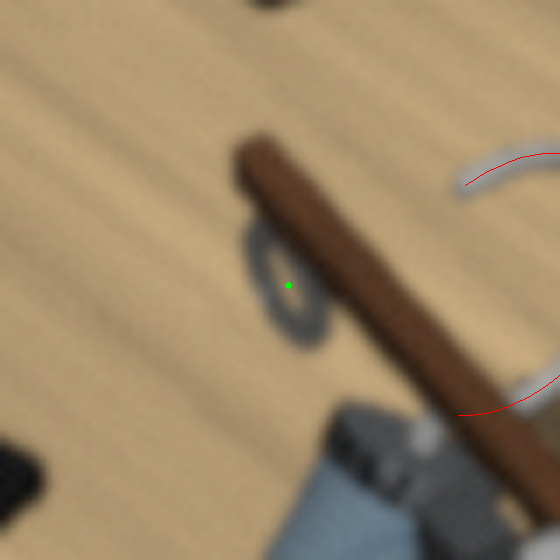

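View pics/top3c.png

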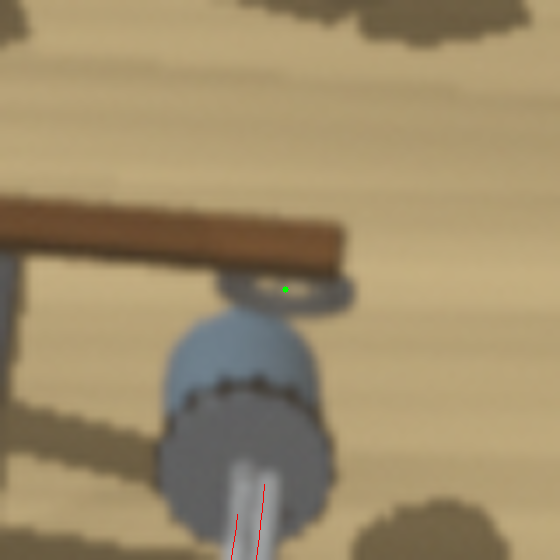

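```bash
python3 - <<'E'
from plan import *
for back in(30,15,0): print("back",back,rel(40,tcp_for(40,35,back=back)))
for phi in(35,40,45,50,55,60,65,70,75,80,85,90):
    lean=40*(90-phi)/55; print(phi,round(lean,1),rel(lean,tcp_for(lean,phi)))
E
```

```text
back 30 ([-0.0, -0.1, 0.0], [30.7, -2.0, -1.3])
back 15 ([-0.0, -0.1, 0.0], [45.1, -3.5, -5.2])
back 0 ([-0.0, -0.1, 0.0], [59.6, -4.9, -9.1])
35 40.0 ([-0.0, -0.1, 0.0], [59.6, -4.9, -9.1])
40 36.4 ([0.4, 3.5, 0.0], [57.0, -4.7, -5.6])
45 32.7 ([0.7, 7.2, 0.0], [54.8, -4.4, -1.9])
50 29.1 ([1.1, 10.8, 0.0], [52.7, -4.2, 2.0])
55 25.5 ([1.5, 14.4, 0.0], [51.0, -4.1, 6.1])
60 21.8 ([1.9, 18.0, 0.0], [49.5, -3.9, 10.5])
65 18.2 ([2.2, 21.6, 0.0], [48.4, -3.8, 15.0])
70 14.5 ([2.6, 25.2, 0.0], [47.5, -3.7, 19.7])
75 10.9 ([3.0, 28.9, 0.0], [46.9, -3.6, 24.5])
80 7.3 ([3.4, 32.5, 0.0], [46.7, -3.6, 29.4])
85 3.6 ([3.7, 36.1, 0.0], [46.8, -3.6, 34.5])
90 0.0 ([4.1, 39.7, 0.0], [47.2, -3.7, 39.6])
```

Advance to the ring's mouth, about 10 mm short, and look.

arm_command:
  dr:
    - [0,0,0]
    - [0,0,0]
    - [0,0,0]
    - [0,0,0]
    - [0,0,0]
    - [0,0,0]
    - [0,0,0]
    - [0,0,0]
  dp:
    - [8,0,0]
    - [18,-1,0]
    - [28,-2,-1]
    - [36,-3,-3]
    - [42,-3.5,-4.5]
    - [46,-3.5,-5.5]
    - [46,-3.5,-5.5]
    - [46,-3.5,-5.5]
  fingers: [0,0,0,0,0,0,0,0]

```text
clock: 6.17
ee_pos: [0.5502, -0.0925, 0.1868]
orientation: [-3.141, -0.695, -0.106]
contact_force: [0.4, 0.2, -1.3]
gripper_width: 0.103
```

```bash
python3 look.py 4 40
```

```text
6.1667 [ 0.661  0.003 -0.498  2.227 -0.167  0.22  -1.363] [ 0.5502 -0.0925  0.1868] euler [-179.95  -39.84   -6.07] F [ 0.4  0.2 -1.3] 0.10263240910076488
tip est [ 0.6187 -0.0998  0.2885] crown [ 0.5783 -0.0955  0.2794]
```

View pics/scene4c.png

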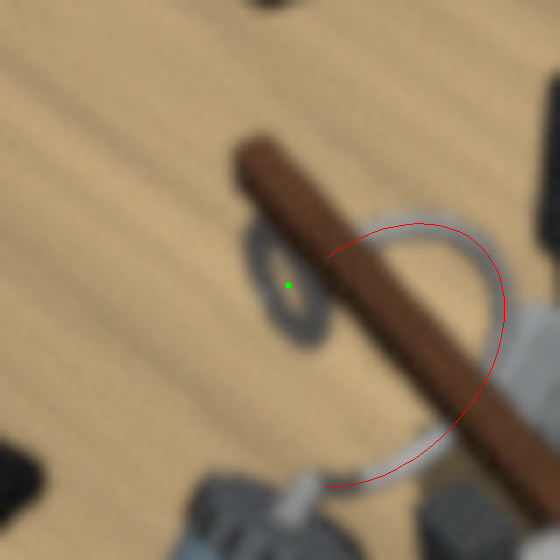

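View pics/top4c.png

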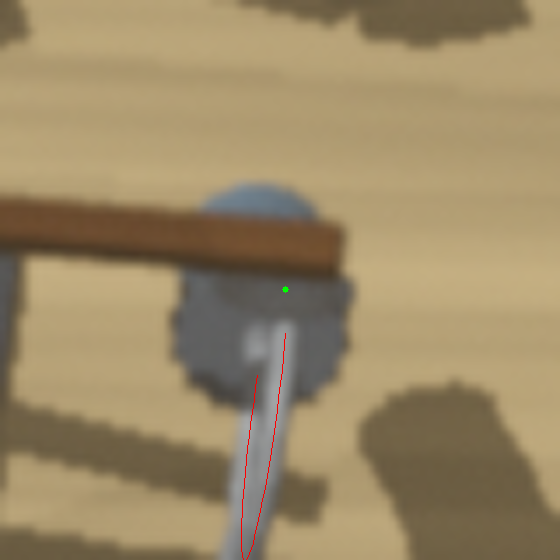

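```bash
python3 - <<'E'
from plan import *
for lean,phi,b in((39,35,8),(38,35,4),(37,35,0),(35,38,0),(33,41,0),(31,44,0),(29,48,0),(27,51,0),(24,55,0),(21,60,0),(18,65,0),(14,70,0),(10,75,0),(7,80,0),(4,85,0),(0,90,0)): print(lean,phi,b,rel(lean,tcp_for(lean,phi,back=b)))
E
```

```text
39 35 8 ([0.1, 0.9, 0.1], [4.8, 0.1, 0.2])
38 35 4 ([0.2, 1.9, 0.1], [6.9, -0.1, 0.4])
37 35 0 ([0.3, 2.9, 0.1], [9.0, -0.3, 0.5])
35 38 0 ([0.5, 4.8, 0.1], [7.8, -0.2, 2.4])
33 41 0 ([0.7, 6.8, 0.1], [6.8, -0.1, 4.4])
31 44 0 ([0.9, 8.8, 0.1], [5.8, 0.0, 6.4])
29 48 0 ([1.1, 10.8, 0.1], [5.7, 0.0, 8.4])
27 51 0 ([1.3, 12.8, 0.1], [4.9, 0.1, 10.6])
24 55 0 ([1.6, 15.8, 0.1], [3.4, 0.3, 14.0])
21 60 0 ([1.9, 18.8, 0.1], [3.0, 0.3, 17.5])
18 65 0 ([2.2, 21.8, 0.1], [2.7, 0.3, 21.2])
14 70 0 ([2.7, 25.7, 0.1], [1.4, 0.5, 26.4])
10 75 0 ([3.1, 29.7, 0.1], [0.5, 0.6, 31.7])
7 80 0 ([3.4, 32.7, 0.1], [1.0, 0.5, 35.7])
4 85 0 ([3.7, 35.7, 0.1], [1.8, 0.4, 39.9])
0 90 0 ([4.1, 39.7, 0.1], [1.8, 0.4, 45.5])
```

arm_command:
  dr:
    - [0.1,0.9,0.1]
    - [0.2,1.9,0.1]
    - [0.3,2.9,0.1]
    - [0.5,4.8,0.1]
    - [0.7,6.8,0.1]
    - [0.9,8.8,0.1]
    - [1.1,10.8,0.1]
    - [1.1,10.8,0.1]
    - [1.1,10.8,0.1]
  dp:
    - [4.8,0,0]
    - [7,0,0.3]
    - [9,0,0.5]
    - [8,0,2.4]
    - [7,0,4.4]
    - [6,0,6.4]
    - [5.7,0,8.4]
    - [5.7,0,8.4]
    - [5.7,0,8.4]
  fingers: [0,0,0,0,0,0,0,0,0]

```text
clock: 7.02
ee_pos: [0.5563, -0.0923, 0.1959]
orientation: [3.142, -0.508, -0.103]
contact_force: [0.8, 1.1, -0.9]
gripper_width: 0.101
```

```bash
python3 look.py 5 29
```

```text
7.0167 [ 0.618  0.072 -0.489  2.025  0.032  0.545 -1.559] [ 0.5563 -0.0923  0.1959] euler [180.   -29.11  -5.91] F [ 0.8  1.1 -0.9] 0.1011694912302892
tip est [ 0.6424 -0.1012  0.283 ] crown [ 0.601  -0.0969  0.2816]
```

View pics/scene5c.png

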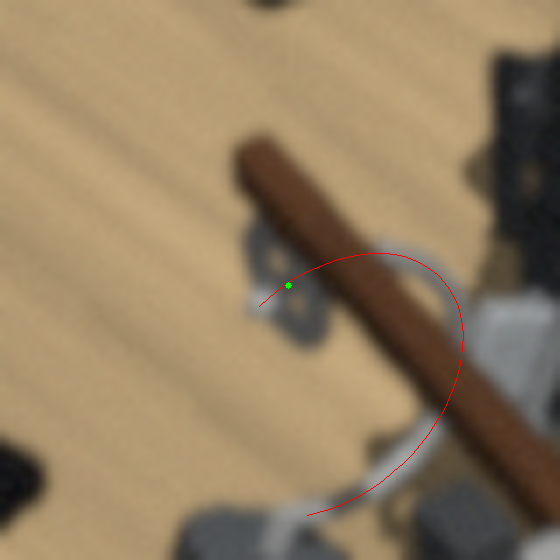

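View pics/top5c.png

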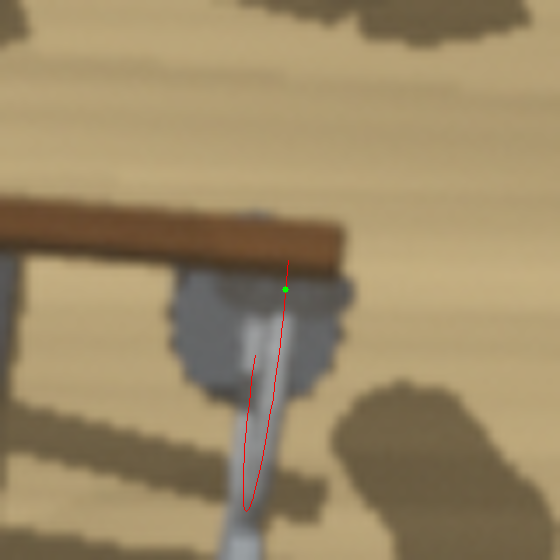

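The tip has passed through the ring: in the scene crop it shows at ~(260,300) in front of the ring, with almost no force. I keep following the arc.

```bash
python3 - <<'E'
from plan import *
for lean,phi,b in((27,51,0),(24,55,0),(21,60,0),(18,65,0),(14,70,0),(10,75,0),(7,80,0),(4,85,0),(0,90,0)): print(lean,phi,b,rel(lean,tcp_for(lean,phi,back=b)))
E
```

```text
27 51 0 ([0.2, 1.9, 0.0], [0.1, 0.1, 2.9])
24 55 0 ([0.5, 4.9, 0.0], [-1.3, 0.2, 6.4])
21 60 0 ([0.8, 7.9, 0.0], [-1.8, 0.3, 9.9])
18 65 0 ([1.1, 10.9, 0.0], [-2.1, 0.3, 13.5])
14 70 0 ([1.5, 14.9, 0.0], [-3.4, 0.4, 18.7])
10 75 0 ([2.0, 18.9, 0.0], [-4.3, 0.5, 24.1])
7 80 0 ([2.3, 21.8, 0.0], [-3.8, 0.5, 28.1])
4 85 0 ([2.6, 24.8, 0.0], [-3.0, 0.4, 32.2])
0 90 0 ([3.0, 28.8, 0.0], [-3.0, 0.4, 37.8])
```

arm_command:
  dr:
    - [0.2,1.9,0]
    - [0.5,4.9,0]
    - [0.8,7.9,0]
    - [1.1,10.9,0]
    - [1.5,14.9,0]
    - [1.7,16.9,0]
    - [2,18.9,0]
    - [2.3,21.8,0]
    - [2.6,24.8,0]
    - [2.8,26.8,0]
    - [3,28.8,0]
    - [3,28.8,0]
    - [3,28.8,0]
  dp:
    - [0,0,3]
    - [-1.3,0.2,6.4]
    - [-1.8,0.3,9.9]
    - [-2.1,0.3,13.5]
    - [-3.4,0.4,18.7]
    - [-3.8,0.4,21.4]
    - [-4.3,0.5,24]
    - [-3.8,0.5,28]
    - [-3,0.4,32]
    - [-3,0.4,35]
    - [-3,0.4,37.8]
    - [-3,0.4,37.8]
    - [-3,0.4,37.8]
  fingers: [0,0,0,0,0,0,0,0,0,0,0,0,0]

```text
clock: 8.2
ee_pos: [0.5521, -0.0916, 0.2317]
orientation: [-3.141, -0.0, -0.103]
contact_force: [0.6, 0.2, -2.2]
gripper_width: 0.103
```

```bash
python3 look.py 6 0; python3 - <<'E'
from plan import *
from ring import ring
_,ey,ez=ring(EYE,YAW,-.14,.017); piv=EYE+.15*ey+.035*ez
_,ey,ez=ring(EYE,YAW,0,.017); lev=piv-.15*ey-.035*ez; print("pivot",piv,"level eye",lev)
print(rel(0,tcp_for(0,90,eye=EYE-[0,0,.009])), rel(0,tcp_for(0,90,eye=lev-[0,0,.009])))
E
```

```text
8.2 [ 0.477  0.369 -0.471  1.469  0.168  1.343 -1.679] [ 0.5521 -0.0916  0.2317] euler [-1.7995e+02 -3.0000e-02 -5.9200e+00] F [ 0.6  0.2 -2.2] 0.10263538501261414
tip est [ 0.6695 -0.1038  0.2658] crown [ 0.6327 -0.1     0.2848]
pivot [0.64827006 0.05260373 0.29922609] level eye [ 0.63285118 -0.09660169  0.26422609]
([-0.0, -0.0, 0.0], [0.6, -0.0, -8.5]) ([-0.0, -0.0, 0.0], [0.9, 3.4, -29.7])
```

View pics/scene6c.png

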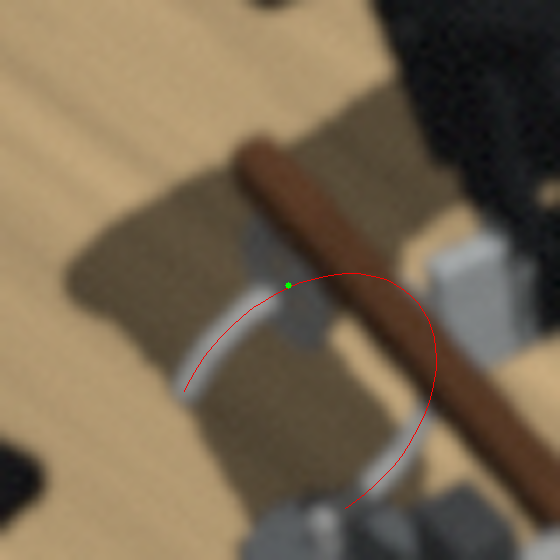

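View pics/top6c.png

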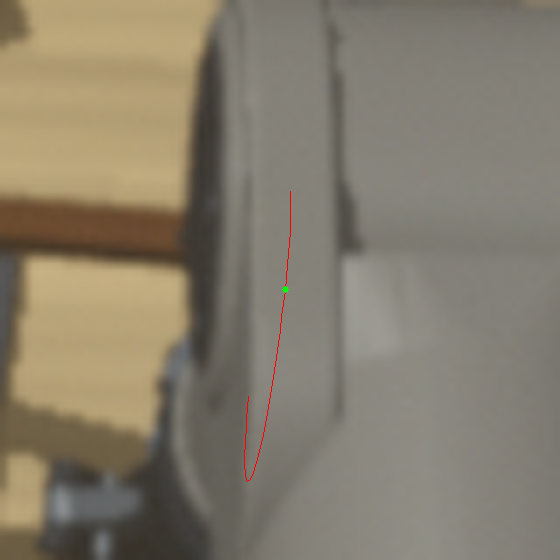

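The rod runs through the ring with the hook arching past it (tip ~(185,390) in the scene crop). Now I lower slowly to bring the bar level.

arm_command:
  dr:
    - [0,0,0]
    - [0,0,0]
    - [0,0,0]
    - [0,0,0]
    - [0,0,0]
    - [0,0,0]
    - [0,0,0]
    - [0,0,0]
    - [0,0,0]
    - [0,0,0]
    - [0,0,0]
    - [0,0,0]
    - [0,0,0]
    - [0,0,0]
    - [0,0,0]
    - [0,0,0]
    - [0,0,0]
    - [0,0,0]
  dp:
    - [0,0,-2]
    - [0,0,-4]
    - [0,0,-6]
    - [0,0,-8]
    - [0,0.3,-10]
    - [0,0.6,-12]
    - [0.5,1,-14]
    - [0.5,1.3,-16]
    - [0.5,1.6,-18]
    - [0.5,2,-20]
    - [0.5,2.3,-22]
    - [0.5,2.6,-24]
    - [1,3,-26]
    - [1,3.2,-28]
    - [1,3.4,-29.7]
    - [1,3.4,-29.7]
    - [1,3.4,-29.7]
    - [1,3.4,-29.7]
  fingers: [0,0,0,0,0,0,0,0,0,0,0,0,0,0,0,0,0,0]

```text
clock: 9.8
ee_pos: [0.5525, -0.088, 0.2024]
orientation: [-3.141, -0.0, -0.103]
contact_force: [1.1, 1.5, 1.6]
gripper_width: 0.105
```

```bash
python3 look.py 7 0; python3 - <<'E'
from h import *
d=np.load("pics/scene7.npy"); P,u,v=pts("scene",d)
for y0 in(-.11,-.08,.1,.14,.18,.2):
    b=P[(P[:,1]>y0)&(P[:,1]<y0+.02)&(P[:,0]>.62)&(P[:,0]<.68)&(P[:,2]<.35)]; print(y0,np.percentile(b[:,2],90).round(4) if len(b) else 0)
E
```

```text
9.8 [ 0.471  0.387 -0.47   1.519  0.179  1.278 -1.694] [ 0.5525 -0.088   0.2024] euler [-1.7997e+02 -2.0000e-02 -5.9000e+00] F [1.1 1.5 1.6] 0.1045881356388605
tip est [ 0.6699 -0.1001  0.2365] crown [ 0.6331 -0.0963  0.2555]
-0.11 0.2974
-0.08 0.2971
0.1 0.3088
0.14 0.3094
0.18 0.3096
0.2 0.307
```

View pics/scene7c.png

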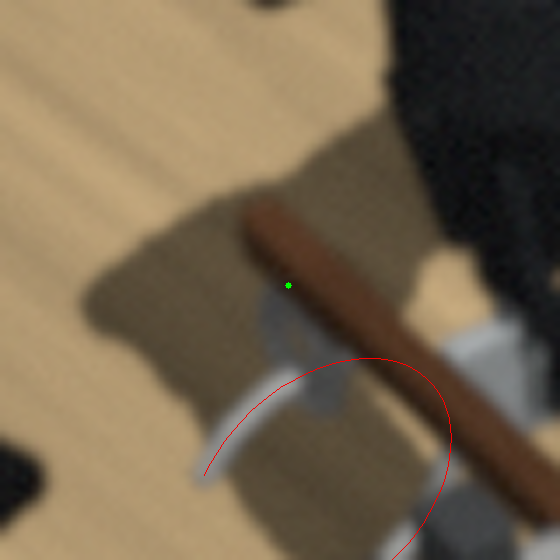

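arm_command:
  dr:
    - [0,0,0]
    - [0,0,0]
    - [0,0,0]
    - [0,0,0]
    - [0,0,0]
    - [0,0,0]
  dp:
    - [0,0,1]
    - [0,0,2]
    - [0,0,3.5]
    - [0,0,5]
    - [0,0,5]
    - [0,0,5]
  fingers: [0,0,0,0,0,0]

```text
clock: 10.4
ee_pos: [0.5523, -0.0888, 0.2074]
orientation: [3.141, -0.0, -0.104]
contact_force: [0.6, -0.6, -0.8]
gripper_width: 0.103
```

```bash
cat > bar.py <<'E'
from h import *
def slope(n,p,d):
    f,cx,cy,R,t=cal(n); hsv=cv2.cvtColor(p,cv2.COLOR_BGR2HSV)
    P,u,v=pts(n,d); h=hsv[v,u]
    m=(P[:,2]>.26)&(P[:,2]<.34)&(P[:,1]>-.12)&(P[:,1]<.22)&(abs(P[:,0]-(.643+.103*P[:,1]))<.01)&((h[:,0]<15))&(h[:,1]>90)
    Q=P[m]; s=(Q[:,1]-.05)/.995
    A=np.c_[s,np.ones(len(s))]; k=np.ones(len(s),bool)
    for _ in range(5):
        c=np.linalg.lstsq(A[k],Q[k,2],rcond=None)[0]; k=abs(A@c-Q[:,2])<.006
    return n,k.sum(),"bar angle",np.arctan(c[0]).round(3),"z mid",c[1].round(4)
if __name__=="__main__":
    import sys
    for t in sys.argv[1:]:
        for n in("scene","top"): print(t,*slope(n,np.load(f"pics/{n}{t}p.npy"),np.load(f"pics/{n}{t}.npy")))
E
python3 look.py 8 0; python3 bar.py 0 6 7 8
```

```text
10.4 [ 0.472  0.383 -0.47   1.511  0.177  1.29  -1.693] [ 0.5523 -0.0888  0.2074] euler [ 1.7998e+02 -1.0000e-02 -5.9600e+00] F [ 0.6 -0.6 -0.8] 0.10274737001271882
tip est [ 0.6697 -0.101   0.2415] crown [ 0.6329 -0.0972  0.2605]
0 scene 1173 bar angle -0.14 z mid 0.3081
0 top 603 bar angle -0.141 z mid 0.3088
6 scene 1177 bar angle -0.14 z mid 0.3081
6 top 565 bar angle -0.138 z mid 0.3088
7 scene 1093 bar angle 0.007 z mid 0.3075
7 top 562 bar angle 0.008 z mid 0.3083
8 scene 1112 bar angle -0.026 z mid 0.3077
8 top 546 bar angle -0.025 z mid 0.3085
```

View pics/scene8c.png

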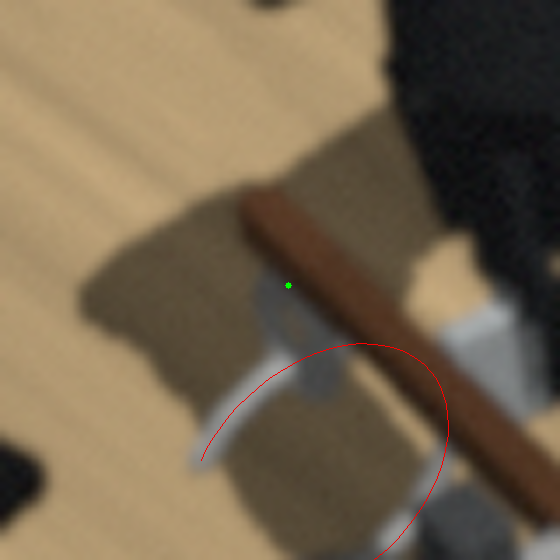

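The bar follows the hook, and a proper line fit gives −0.025 rad now against +0.007 before. I go back down 4 mm, then open.

arm_command:
  dr:
    - [0,0,0]
    - [0,0,0]
    - [0,0,0]
    - [0,0,0]
    - [0,0,0]
    - [0,0,0]
    - [0,0,0]
    - [0,0,0]
    - [0,0,0]
    - [0,0,0]
    - [0,0,0]
    - [0,0,0]
    - [0,0,0]
    - [0,0,0]
    - [0,0,0]
  dp:
    - [0,0.2,-1]
    - [0,0.4,-2]
    - [0,0.6,-3]
    - [0,0.6,-4]
    - [0,0.6,-4]
    - [0,0.6,-4]
    - [0,0.6,-4]
    - [0,0.6,-4]
    - [0,0.6,-4]
    - [0,0.6,-4]
    - [0,0.6,-4]
    - [0,0.6,-4]
    - [0,0.6,-4]
    - [0,0.6,-4]
    - [0,0.6,-4]
  fingers: [0,0,0,0,0,0,0.14,0.18,0.24,0.32,0.4,0.5,0.6,0.7,0.7]
  grip_force: 20

```text
clock: 11.75
ee_pos: [0.5523, -0.088, 0.2033]
orientation: [3.141, -0.0, -0.104]
contact_force: [-0.1, -0.5, 1.5]
gripper_width: 0.698
```

```bash
python3 look.py 9 0; python3 bar.py 9
```

```text
11.75 [ 0.47   0.386 -0.47   1.518  0.179  1.281 -1.695] [ 0.5523 -0.088   0.2033] euler [179.99  -0.    -5.95] F [-0.1 -0.5  1.5] 0.6980128819939482
tip est [ 0.6697 -0.1002  0.2373] crown [ 0.6329 -0.0964  0.2563]
9 scene 1075 bar angle 0.014 z mid 0.3075
9 top 543 bar angle 0.014 z mid 0.3083
```

View pics/scene9c.png

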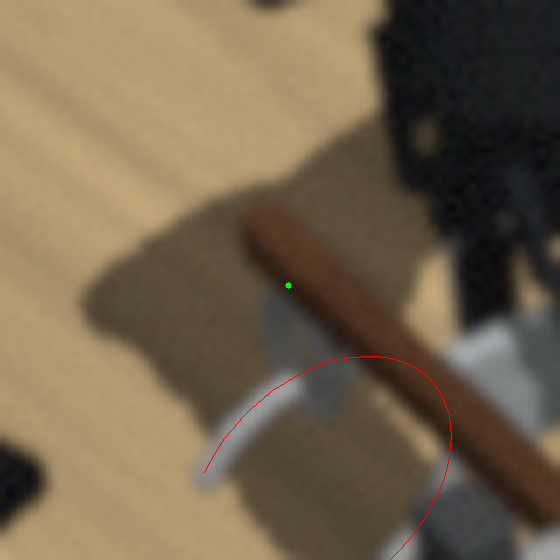

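It hangs freely with the bar near level (0.014 rad). Next I withdraw straight up, then back.

arm_command:
  dr:
    - [0,0,0]
    - [0,0,0]
    - [0,0,0]
    - [0,0,0]
    - [0,0,0]
    - [0,0,0]
    - [0,0,0]
    - [0,0,0]
    - [0,0,0]
    - [0,0,0]
    - [0,0,0]
    - [0,0,0]
    - [0,0,0]
    - [0,0,0]
  dp:
    - [0,0,5]
    - [0,0,12]
    - [0,0,22]
    - [0,0,34]
    - [0,0,48]
    - [0,0,65]
    - [0,0,80]
    - [-15,0,95]
    - [-35,0,110]
    - [-60,-5,120]
    - [-90,-10,130]
    - [-110,-15,130]
    - [-110,-15,130]
    - [-110,-15,130]
  fingers: [0.8,0.8,0.8,0.8,0.8,0.8,0.8,0.8,0.8,0.8,0.8,0.8,0.8,0.8]

```text
clock: 13.02
ee_pos: [0.4422, -0.1034, 0.335]
orientation: [3.14, -0.003, -0.105]
contact_force: [0.3, -0.1, -0.5]
gripper_width: 0.799
```

arm_command:
  dr:
    - [0,0,0]
    - [0,0,0]
    - [0,0,0]
    - [0,0,0]
    - [0,0,0]
    - [0,0,0]
    - [0,0,0]
    - [0,0,0]
    - [0,0,0]
    - [0,0,0]
    - [0,0,0]
    - [0,0,0]
    - [0,0,0]
    - [0,0,0]
    - [0,0,0]
    - [0,0,0]
    - [0,0,0]
    - [0,0,0]
    - [0,0,0]
    - [0,0,0]
  dp:
    - [0,0,0]
    - [0,0,0]
    - [0,0,0]
    - [0,0,0]
    - [0,0,0]
    - [0,0,0]
    - [0,0,0]
    - [0,0,0]
    - [0,0,0]
    - [0,0,0]
    - [0,0,0]
    - [0,0,0]
    - [0,0,0]
    - [0,0,0]
    - [0,0,0]
    - [0,0,0]
    - [0,0,0]
    - [0,0,0]
    - [0,0,0]
    - [0,0,0]
  fingers: [0.8,0.8,0.8,0.8,0.8,0.8,0.8,0.8,0.8,0.8,0.8,0.8,0.8,0.8,0.8,0.8,0.8,0.8,0.8,0.8]

```text
clock: 14.68
ee_pos: [0.4422, -0.1034, 0.335]
orientation: [3.14, -0.003, -0.105]
contact_force: [-0.1, 0.5, -0.8]
gripper_width: 0.797
```

```bash
python3 look.py 10 0; python3 bar.py 10; python3 - <<'E'
from h import *
cv2.imwrite("pics/scene10z.png",cv2.resize(np.load("pics/scene10p.npy")[130:400,200:470],None,fx=2.2,fy=2.2,interpolation=cv2.INTER_CUBIC))
E
```

```text
14.6833 [ 0.611  0.096 -0.461  1.534  0.044  1.518 -1.527] [ 0.4422 -0.1034  0.335 ] euler [179.91  -0.18  -6.03] F [-0.1  0.5 -0.8] 0.7972256974973538
tip est [ 0.5594 -0.1157  0.3694] crown [ 0.5226 -0.1118  0.3882]
10 scene 1063 bar angle 0.013 z mid 0.3075
10 top 577 bar angle 0.013 z mid 0.3084
```

View pics/scene10z.png

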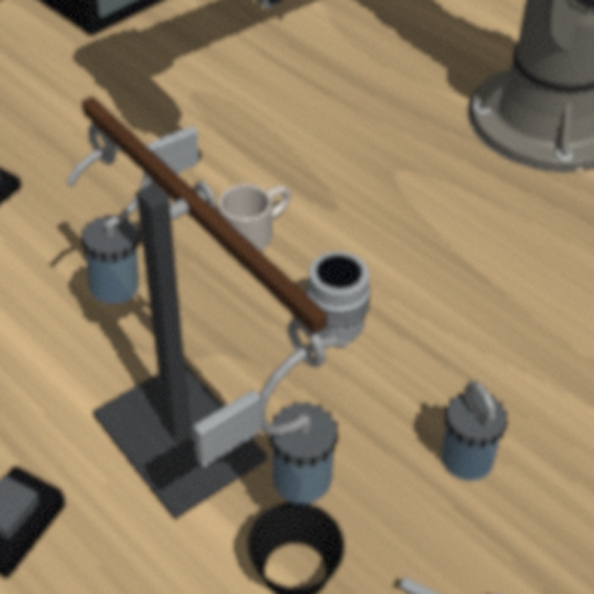

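The canister hangs in the right ring (hook at ~(90,160), body at ~(112,265)). The bar is level and the other things stand where they did. I wait a little more and check for stillness.

arm_command:
  dr:
    - [0,0,0]
    - [0,0,0]
    - [0,0,0]
    - [0,0,0]
    - [0,0,0]
    - [0,0,0]
    - [0,0,0]
    - [0,0,0]
    - [0,0,0]
    - [0,0,0]
    - [0,0,0]
    - [0,0,0]
    - [0,0,0]
    - [0,0,0]
    - [0,0,0]
    - [0,0,0]
    - [0,0,0]
    - [0,0,0]
    - [0,0,0]
    - [0,0,0]
  dp:
    - [0,0,0]
    - [0,0,0]
    - [0,0,0]
    - [0,0,0]
    - [0,0,0]
    - [0,0,0]
    - [0,0,0]
    - [0,0,0]
    - [0,0,0]
    - [0,0,0]
    - [0,0,0]
    - [0,0,0]
    - [0,0,0]
    - [0,0,0]
    - [0,0,0]
    - [0,0,0]
    - [0,0,0]
    - [0,0,0]
    - [0,0,0]
    - [0,0,0]
  fingers: [0.8,0.8,0.8,0.8,0.8,0.8,0.8,0.8,0.8,0.8,0.8,0.8,0.8,0.8,0.8,0.8,0.8,0.8,0.8,0.8]

```text
clock: 16.45
ee_pos: [0.4422, -0.1034, 0.335]
orientation: [3.14, -0.003, -0.105]
contact_force: [-0.7, 1.1, 0.1]
gripper_width: 0.801
```

```bash
python3 - <<'E'
from h import *
from bar import slope
ref=None
for i in range(5):
    p,d=robot.read_camera("scene"); P,u,v=pts("scene",d)
    Q=P[(abs(P[:,0]-.635)<.05)&(abs(P[:,1]+.1)<.05)&(P[:,2]>.06)&(P[:,2]<.17)]
    print(robot.observe()["clock"],slope("scene",p,d),Q.mean(0).round(4),len(Q))
p10=np.load("pics/scene10p.npy"); print("diff vs t=14.7 in canister region",np.abs(p[150:290,200:300].astype(int)-p10[150:290,200:300]).mean(), "whole desk",np.abs(p[290:,:].astype(int)-p10[290:,:]).mean())
A=np.load("pics/scene0.npy")
for k in("loop_can","macro_lens","lens_hood"):
    m=np.load(f"pics/scene0_{k}.npy"); print(k,"depth change median/95%",np.median(abs(d-A)[m]).round(4),np.percentile(abs(d-A)[m],95).round(4))
E
```

```text
16.5 ('scene', np.int64(1049), 'bar angle', np.float64(0.014), 'z mid', np.float64(0.3075)) [ 0.6478 -0.0848  0.1313] 895
16.55 ('scene', np.int64(1049), 'bar angle', np.float64(0.014), 'z mid', np.float64(0.3075)) [ 0.6477 -0.0848  0.1313] 899
16.6 ('scene', np.int64(1054), 'bar angle', np.float64(0.014), 'z mid', np.float64(0.3075)) [ 0.6478 -0.0848  0.1312] 900
16.65 ('scene', np.int64(1053), 'bar angle', np.float64(0.013), 'z mid', np.float64(0.3075)) [ 0.6477 -0.0848  0.1313] 901
16.7 ('scene', np.int64(1059), 'bar angle', np.float64(0.014), 'z mid', np.float64(0.3076)) [ 0.6477 -0.0849  0.1313] 897
diff vs t=14.7 in canister region 1.3384285714285715 whole desk 1.3185992324561404
loop_can depth change median/95% 0.0017 0.005
macro_lens depth change median/95% 0.0024 0.3473
lens_hood depth change median/95% 0.0017 0.0052
```

```bash
python3 -c "
from cell import robot
print(robot.sign_off())"
```

```text
the job is handed in; nothing more can be done
None
```

The hooked canister now hangs in the formerly empty ring and the bar is level. I handed the job in at about 16.7 s of the 51 s allowed. I took the canister by its tab, leaned it 40°, fed the tip through the ring, rolled the hook along its arc to upright, lowered until the bar was level, let go and withdrew.

**Last checks**
- **Bar:** it sits at about +0.014 rad against the 0.06 limit, and did not change over the last 2 s.
- **Canister:** it hangs upright in the picture, and its position stayed within 0.1 mm over 0.2 s. I did not measure the crown-to-ring distance after letting go.
- **Robot:** the arm is clear, with contact force only at noise level.
- **Bystanders:** the depth images show the plain canister and lens hood unmoved. The macro lens's typical depth change is only 2 mm. Its largest 5% of pixels differ by up to 0.35 m, which I put down to the bar and ring now covering part of it in that view. I did not measure the cup, clamp and filter case; the arm kept away from them, the cup looks unmoved in the last picture, and the other two are barely in view there.

**Disagreement along the way:** a crude first reading of the bar suggested it was about 0.04 rad past level. A line fit on both cameras corrected this to +0.007 rad, so I undid most of the 5 mm lift I had made because of it.

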